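# Index the drilling jig's shuttle to its drilling stop

## Task

Set the drilling jig so that its blank waits under the drill bush: push the stop pin fully in by its thumb tab, then push the sprung shuttle well past its middle position with a fingertip and let it go, so that it springs back and catches on the stop pin half-way. Only push, with the blank left in its nest, never lifted, and leave the oil bottle, the wrench and the spare blank where they are; finish clear of everything.

Things in the scene. Friction and masses are not known exactly. Their poses are not given: they have to be found in the camera images.
- jig: Drilling jig screwed to the bench: plate 280 mm (jig x, -120 to +160) by 175 mm (jig y, -100 to +75), 15 mm thick. Origin: underside, on the shuttle's centre line, at bench height. +x: the way the shuttle is pushed; +y: side of the grey bush post; -y: side of the stop pin; z up. Bush arm 26 mm wide, centred on jig x = 50 mm, up to 90 mm high; all else is lower.
- shuttle (a joint): Travel of the sprung steel shuttle along jig +x, m: 0 = home (start), 0.060 = far end stop. A damped spring returns it (6 N at home, 11 N at the end, plus 30 N per m/s; 3 N more over the pin). With the stop pin in, pushed anywhere beyond 0.034 and let go, it comes back to rest on the pin at 0.030; let go earlier, or with the pin out, it returns to 0.
- push_face (a point): On the shuttle's upright push plate, centre of the face to push, which looks along jig -x; moves with the shuttle (jig x = -110 mm, y = 0 at home). The plate is 60 mm wide (jig y), 10 mm thick, from 26 to 86 mm above the bench; this point is 61 mm above it.
- stop_pin (a joint): Travel of the stop pin's carrier along jig +y, towards the shuttle, m: 0 = fully out, 0.020 = fully in against its stop. It starts between 0 and 0.008. Friction of about 6 N holds it wherever it is left. Its round nose (8 mm thick) is sprung and gives way by itself to the shuttle's tooth on the push stroke.
- pin_tab (a point): On the stop pin's upright thumb tab (plain steel, 36 mm wide along jig x, 8 mm thick, 22 to 78 mm above the bench): centre of the outer face, which looks along jig -y and is to be pushed along jig +y. Moves with the pin (jig x = 0; y = -128 mm fully out, -108 mm fully in; 61 mm above the bench).
- bush (a point): Centre of the underside of the drill bush on its grey arm, 76 mm above the bench, at jig x = 50 mm, y = 0. The blank is centred under it when the shuttle rests at 0.030.
- blank: Loose steel blank 36 x 24 x 18 mm lying in the walled nest on the shuttle (walls 10 mm high, 1 mm play); origin: centre of its underside, 46 mm above the bench. It rides along with the shuttle, jig x = 20 mm at home.
- spare: Bystander: loose steel blank 36 x 24 x 18 mm on the bench by the jig's right far corner; origin: centre of its underside.
- oil: Bystander: closed grey plastic oil bottle, 48 mm diameter, 130 mm high, standing to the jig's left (jig +y); origin: centre of its underside.
- wrench: Bystander: steel wrench 150 mm long lying on the bench to the jig's left (jig +y); origin: centre of its underside, its length along its own x.
Things that resemble listed ones, but are neither listed nor needed, are in the scene too. What is shaped like the blank but purple or red is not meant.

How it is judged (in metres and radians):
On the way, in this order (a step that is already met when the one before it is completed fails the run):
1. the stop pin is pushed in while the shuttle is still home (value of joint stop_pin above 0.0165 m and value of joint shuttle below 0.01 m), for 0.1 s.
2. the shuttle is pushed past its middle position (value of joint shuttle above 0.034 m), for 0.05 s.
3. the shuttle, let go, has come back and rests on the stop pin (value of joint shuttle between 0.027 and 0.0325 m and contact force between the fingers and shuttle below 0.2 N), for 0.3 s.
At the end, for the whole second after the job is handed in: The shuttle rests still at mid position (27 to 33 mm), caught on the stop pin, which is in by at least 16 of 20 mm; the blank lies in its nest, within 6 mm of under the bush; the robot touches nothing (value of joint shuttle between 0.027 and 0.033 m and velocity of joint shuttle between -0.005 and 0.005 m/s and value of joint stop_pin above 0.016 m and horizontal distance between blank and bush below 0.006 m and z of blank in the frame of jig between 0.042 and 0.05 m).
It fails at once if the blank is lifted out of its nest (z of blank in the frame of jig above 0.054 m).
It fails at once if a bystander is lifted (height (world z) of any of spare, oil, wrench above 0.02 m).
It fails at once if the spare blank, the oil bottle or the wrench is shifted by more than 15 mm (distance of any of spare, oil, wrench from where it was at the start of the episode above 0.015 m).
It also fails if it takes over 50 s, if anything falls off the work surface, if the arm or the gripper's body presses on something with over 40 N, if the wrist force passes 120 N, or if a joint passes its speed limit or range.

## Robot

A 6-joint arm with a two-finger parallel gripper is mounted at the origin on the work surface. World frame = base frame: x ahead of the robot, y to its left, z up, the work surface at z = 0. Lengths are in m, angles in degrees, forces in N, time in s.
With the tool pointing down it reaches from about 0.3 to 0.775 m from the base axis. Payload 14.6 kg.
Tool frame: the origin (TCP) lies at the very end of the fingers, on their centre line; the grasp point (between the pads) lies 19 mm behind it; z points along the fingers, x is the direction in which the jaws open and shut, and the axes are right-handed (so a half turn about z gives the same grasp; the last joint's range is limited). The gripper opens to 85 mm and grips with 20 to 120 N. Pads are 22 mm wide; open, the fingers measure 114 mm over their backs; the gripper's body (76 mm by 85 mm) begins 54 mm behind the grasp point. The pads swing forward as they close: fully open they stand 13 mm farther back than shut.
Start: joints at [-80.936, 17.183, 87.147, -0, 75.671, -3.816], TCP at [0.123, -0.536, 0.197] pointing down, gripper open.
Joint ranges: [-173.82, 173.82], [-45.26, 126.66], [13.44, 144.39], [-59.66, 239.66], [0, 175.72], [-146.38, 146.38]. Speed limits (degrees/s): [127.2, 127.2, 147.25, 180, 180, 180].

## Interface

Orientations are given as a 3x3 rotation matrix whose columns are the frame's x, y, z axes.
In Python, from workcell import env, snapshot, camera_model gives the robot as it stands. Calls block until the motion is done:
- env.reach(position, orientation): joint-space move of the TCP to a pose.
- env.move_l(position, rot=None, max_speed=0.15, stop_force=None): straight line of the TCP; rot=None keeps the orientation; max_speed is the mean speed in m/s. With stop_force (N) it stops when the force on the tool has changed by that much, and returns True; else False.
- env.move_j(angles): joint-space move.
- env.release() and env.gripper_close(): open the fingers fully, or close them until they stop; the grip force is fixed at half the most.
- env.hold(seconds).
- env.inverse_kinematics(position, orientation): joint angles nearest the present ones, or None.
- env.sense(): the state.
- snapshot(name): name is "scene" or "side" or "wrist"; returns (picture, depth): 400x640x3 uint8, blue, green, red; 400x640 float32, m along the optical axis (not along the pixel's ray), 0 where there is no reading.
- camera_model(name): a dict with "K" (3x3 intrinsics, pixels), "distortion" ([k1, k2, p1, p2, k3] as OpenCV has them; the pictures are not rectified), "world_to_cam" (4x4, takes a point from world to camera coordinates). Camera axes: x right, y down, z forward; pixel columns grow to the right and rows downward; lengths in m; the calibration is good to about 2 mm. A picture is of the moment at which its call begins: read the wrist's pose just before it. camera_model takes no time and is no camera call; for the wrist camera it gives the pose at the moment of the call.
A pose or a line that the arm cannot do raises env.IKError and nothing moves.
- env.hand_in(): hands the job in, once; it reports no verdict.
The state is a dict: "clock": time; "joint_positions": joint angles; "qd": joint speeds; "joint_torque": joint torques, N m; "eef_pos": TCP position; "orientation": TCP orientation; "wrist_force": force on the tool from outside, world axes, zero at the start; "wrist_torque": the same for the moment, N m; "finger_gap": opening from 0.0 (shut) to 1.0 (fully open).
Only numpy, scipy, OpenCV 4.12 (cv2) and the standard library are available. Lean on these libraries where they do the work, as an engineer would, in place of code of your own. Each camera call takes 0.05 s, during which the arm holds its last target. There are 200 camera calls.

## Working session

There is one attempt and no reset: what is moved stays moved. The work goes in short steps, each a Python script; the robot and the scene stay as the last script left them, time stands still between calls to the robot, and variables do not carry over. Pictures are saved under pics/ and viewed, about 8 in all and at most 12, crops included, and the job is handed in when it is done.

```bash
mkdir -p pics; ls
python3 - <<'E'
from workcell import env, snapshot, camera_model
import cv2, numpy as np
for n in ("scene","side"):
    p,d=snapshot(n); cv2.imwrite(f"pics/{n}0.png",p); np.save(f"pics/{n}0.npy",d)
    m=camera_model(n); np.savez(f"pics/{n}_cam.npz",**m)
    W=np.linalg.inv(m["world_to_cam"]); print(n,W[:3,3].round(3),W[:3,2].round(3),m["K"],m["distortion"], (d>0).mean())
print(env.sense())
E
```

```text
pics
scene [1.056 0.228 0.76 ] [-0.515 -0.231 -0.825] [[474.88612198   0.         323.5287657 ]
 [  0.         474.88612198 199.45081108]
 [  0.           0.           1.        ]] [0.03907985 0.         0.         0.         0.        ] 0.99588671875
side [0.517 0.575 0.654] [ 0.135 -0.677 -0.724] [[463.18136913   0.         313.93250478]
 [  0.         463.18136913 195.28804007]
 [  0.           0.           1.        ]] [-0.08254522  0.          0.          0.          0.        ] 0.99587109375
{'clock': 0.1, 'joint_positions': array([-8.09351557e+01,  1.72136642e+01,  8.71758893e+01,  1.31394971e-03,
        7.56702387e+01, -3.81583736e+00]), 'qd': array([ 0.02168198, -0.08743851, -0.10494828,  0.04353085, -0.10767046,
        0.00811671]), 'joint_torque': array([ 1.32537916e-03, -5.44377029e+01, -3.62371409e+01, -7.86848159e-05,
        3.02608838e-03, -3.07227054e-06]), 'eef_pos': array([ 0.12257302, -0.53592389,  0.19687271]), 'orientation': array([[ 2.22915827e-01, -9.74837686e-01, -1.42474962e-04],
       [-9.74837142e-01, -2.22915853e-01,  1.03403707e-03],
       [-1.03977824e-03, -9.16133443e-05, -9.99999455e-01]]), 'wrist_force': array([ 0.11146174, -0.86831578,  0.48706673]), 'wrist_torque': array([ 0.03958685, -0.0041685 , -0.06539636]), 'finger_gap': 0.9994580629038929}
```

View pics/scene0.png

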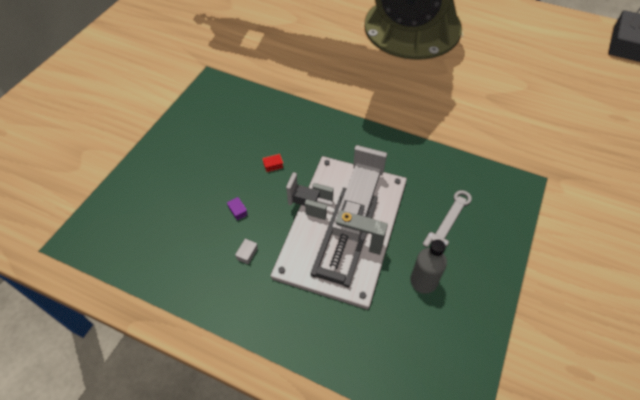

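View pics/side0.png

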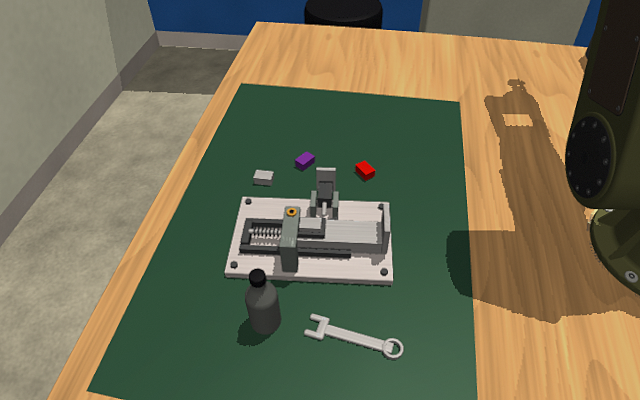

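Scene: the jig plate has corners at about (322,158), (407,178), (370,303) and (273,278). The push plate is at (370,158), the pin tab at (293,187) and the bush at (347,216). The oil bottle is at (430,268) and the wrench at (450,215). Three blocks lie outside the jig: red (273,162), purple (237,208) and the grey spare (247,251). The side view agrees: tab at (326,175), push plate at (386,215), bush at (291,211). Next I measure the plate by depth and fit the jig frame.

```bash
cat > h.py <<'E'
import numpy as np, cv2
def cloud(d,m):
    v,u=np.mgrid[0:400,0:640]
    n=cv2.undistortPoints(np.stack([u,v],-1).reshape(-1,1,2).astype(float),m["K"],m["distortion"]).reshape(400,640,2)
    P=np.dstack([n[...,0]*d,n[...,1]*d,d,np.ones_like(d)])
    return (P@np.linalg.inv(m["world_to_cam"]).T)[...,:3]
def pix(m,p):
    T=m["world_to_cam"]; return cv2.projectPoints(np.atleast_2d(p).astype(float),cv2.Rodrigues(T[:3,:3])[0],T[:3,3],m["K"],m["distortion"])[0].reshape(-1,2)
E
cat > fit.py <<'E'
from h import *
res=[]
for n in ("scene","side"):
    m=np.load(f"pics/{n}_cam.npz"); d=np.load(f"pics/{n}0.npy"); im=cv2.imread(f"pics/{n}0.png"); C=cloud(d,m)
    hsv=cv2.cvtColor(im,cv2.COLOR_BGR2HSV)
    mask=((C[...,2]>.009)&(C[...,2]<.095)&(d>0)&(np.abs(C[...,0]-.5)<.3)&(np.abs(C[...,1])<.5)).astype(np.uint8)
    k,lab,st,cen=cv2.connectedComponentsWithStats(mask)
    for i in range(1,k):
        if st[i,4]>40: print(n,i,st[i],cen[i].round(),C[lab==i].mean(0).round(3))
    j=1+np.argmax(st[1:,4]); X=C[lab==j]; 
    Y=X[(X[:,2]<.021)]
    print("plate z",np.median(Y[:,2]),len(Y)); print(cv2.minAreaRect((Y[:,:2]*1000).astype(np.float32)))
E
python3 fit.py
```

```text
scene 1 [  271   146   135   162 13576] [341. 227.] [0.637 0.075 0.03 ]
scene 2 [263 154  20  16 212] [272. 161.] [ 0.55  -0.112  0.016]
scene 6 [227 197  20  21 241] [237. 207.] [ 0.675 -0.121  0.016]
scene 17 [236 239  21  23 288] [246. 250.] [ 0.747 -0.059  0.016]
scene 22 [410 247  37  45 950] [426. 272.] [0.68  0.242 0.062]
plate z 0.014238821227579468 7579
((623.2149047851562, 72.63601684570312), (282.6017761230469, 175.5595245361328), 6.138996601104736)
side 1 [294 152  21  16 190] [304. 159.] [ 0.674 -0.118  0.016]
side 2 [355 161  20  17 201] [364. 169.] [ 0.548 -0.109  0.017]
side 3 [  224   167   169   116 13070] [313. 237.] [0.618 0.089 0.032]
side 4 [254 170  19  13 196] [263. 176.] [ 0.745 -0.057  0.016]
side 5 [ 245  281   36   53 1240] [264. 310.] [0.659 0.258 0.061]
plate z 0.014702595099437443 6684
((623.3591918945312, 74.58580780029297), (279.3286437988281, 177.8542022705078), 5.962704181671143)
```

```bash
cat >> h.py <<'E'
a=np.radians(6.05); R=np.array([[np.cos(a),-np.sin(a),0],[np.sin(a),np.cos(a),0],[0,0,1]])
O=np.array([.6233,.0736,0])-R@[.02,-.0125,0]
def W(p): return O+R@np.asarray(p,float)
E
cat > chk.py <<'E'
from h import *; import sys
print("O",O)
big=[]
for n in ("scene","side"):
    m=np.load(f"pics/{n}_cam.npz"); d=np.load(f"pics/{n}0.npy"); im=cv2.imread(f"pics/{n}0.png"); J=(cloud(d,m)-O)@R
    def box(x,y,z): return J[(J[...,0]>x[0])&(J[...,0]<x[1])&(J[...,1]>y[0])&(J[...,1]<y[1])&(J[...,2]>z[0])&(J[...,2]<z[1])]
    for nm,b in dict(tab=((-.03,.03),(-.145,-.09),(.045,.084)),tabtop=((-.03,.03),(-.145,-.09),(.074,.084)),plate=((-.13,-.08),(-.05,.05),(.055,.092)),ptop=((-.13,-.08),(-.05,.05),(.083,.092)),arm=((.02,.08),(-.03,.08),(.084,.096))).items():
        X=box(*b); print(n,nm,len(X),*(np.percentile(X,[2,50,98],axis=0)*1000).round(1).tolist())
    hsv=cv2.cvtColor(im,cv2.COLOR_BGR2HSV); o=(cv2.inRange(hsv,(12,130,120),(30,255,255))>0)&(np.hypot(J[...,0]-.05,J[...,1])<.03)
    print("bush ring",(J[o].mean(0)*1000).round(1),o.sum())
    for nm,p in dict(face=(-.11,0,.061),bush=(.05,0,.09),tab=(0,-.125,.061)).items():
        q=pix(m,W(p))[0]; cv2.drawMarker(im,tuple(int(round(t)) for t in q),(0,0,255),0,6,1)
    for c in [(-.12,-.1),(.16,-.1),(.16,.075),(-.12,.075)]:
        cv2.circle(im,tuple(int(round(t)) for t in pix(m,W((*c,.015)))[0]),2,(255,0,255),-1)
    c=im[140:310,255:415] if n=="scene" else im[150:300,220:400]
    big.append(cv2.resize(c,(390,400),interpolation=2))
cv2.imwrite("pics/chk.png",np.hstack(big))
E
python3 chk.py
```

```text
O [0.60209394 0.08392245 0.        ]
scene tab 337 [-13.5, -121.3, 46.5] [4.2, -114.0, 51.7] [18.6, -91.5, 78.6]
scene tabtop 75 [-15.9, -121.9, 74.7] [3.0, -117.7, 76.9] [18.6, -113.8, 79.6]
scene plate 445 [-108.4, -29.2, 55.9] [-100.6, 0.0, 75.6] [-98.1, 28.3, 86.4]
scene ptop 130 [-109.1, -28.7, 83.2] [-103.8, -1.1, 84.9] [-99.1, 28.2, 87.3]
scene arm 570 [38.2, -14.0, 84.1] [51.6, 26.2, 85.5] [62.9, 66.7, 90.4]
bush ring [51.3  0.3 89. ] 41
side tab 390 [-15.2, -119.9, 48.4] [1.4, -113.5, 58.3] [18.0, -91.6, 78.6]
side tabtop 78 [-15.7, -121.2, 74.2] [1.4, -115.3, 77.0] [17.9, -111.8, 79.0]
side plate 298 [-108.7, -26.9, 56.3] [-102.8, 11.1, 84.4] [-99.0, 30.9, 87.4]
side ptop 175 [-108.7, -27.4, 83.5] [-103.9, 1.6, 85.6] [-99.2, 29.7, 87.6]
side arm 633 [38.5, -12.5, 84.2] [50.9, 30.8, 85.9] [63.2, 68.1, 90.6]
bush ring [50.3  0.1 89.6] 47
```

View pics/chk.png

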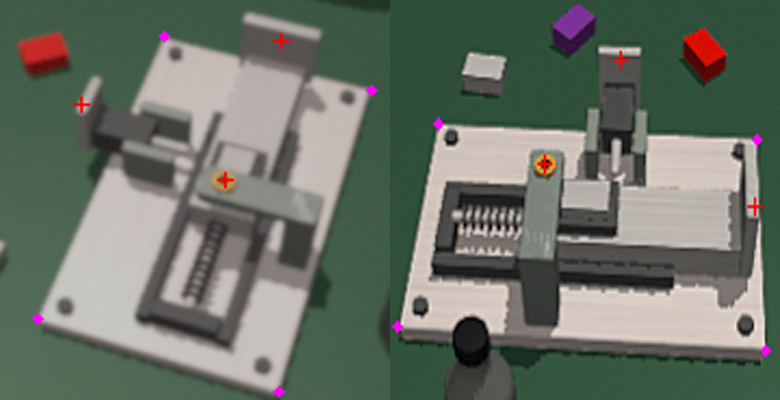

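The fit holds up: plate 280 x 176 mm, bush ring at jig (50.5, 0), push face at about -109 mm. The markers in the crop land on their parts. The tab's outer face is at y of about -121, so the pin is roughly 7 mm in. The purple and red blocks and the grey spare at (0.746, -0.058) lie apart from the jig, and the blank is the light block in the nest next to the bush. Next I push the pin in.

```bash
cat >> h.py <<'E'
from workcell import env, snapshot, camera_model
jx,jy,k=R.T
def best(p,x):
    c=[]
    for s in (1,-1):
        M=np.column_stack([s*x,np.cross(-k,s*x),-k]); q=env.inverse_kinematics(p,M)
        if q is not None: c.append((abs(q[5]),s,M))
    return min(c,key=lambda t:t[0])[2]
def jtcp(): return ((env.sense()["eef_pos"]-O)@R*1000).round(1)
E
python3 - <<'E'
from h import *
env.gripper_close()
M=best(W((0,-.165,.2)),jx); print(M.round(2))
env.reach(W((0,-.165,.2)),M); print(env.sense()["joint_positions"].round(1))
env.move_l(W((0,-.165,.05))); print(jtcp(),env.sense()["wrist_force"].round(2))
hit=env.move_l(W((0,-.109,.05)),max_speed=.03,stop_force=15)
s=env.sense(); print(hit,jtcp(),(s["wrist_force"]@R).round(2),s["clock"])
E
```

```text
[[ 0.99  0.11 -0.  ]
 [ 0.11 -0.99 -0.  ]
 [ 0.    0.   -1.  ]]
[-10.8  26.7  73.7  -0.   79.6 -16.8]
[   0.5 -165.2   51. ] [ 0.31 -0.52  0.15]
False [  -0.  -109.1   50. ] [ 0.76 -0.21 -0.21] 6.4333
```

No force was felt, so I look before going on.

Run:
```python
from h import *
big=[]
for n in ("scene","side"):
    p,d=snapshot(n); m=camera_model(n); c=pix(m,W((-.02,-.1,.06)))[0].astype(int)
    big.append(cv2.resize(p[max(0,c[1]-70):c[1]+70,c[0]-70:c[0]+70],(400,400),interpolation=2))
cv2.imwrite("pics/pin1.png",np.hstack(big)); s=env.sense();print(jtcp(),(s["wrist_force"]@R).round(2),s["finger_gap"])
```

```text
[  -0.  -109.1   50. ] [1.06 0.55 1.49] 0.002026254175403748
```

View pics/pin1.png

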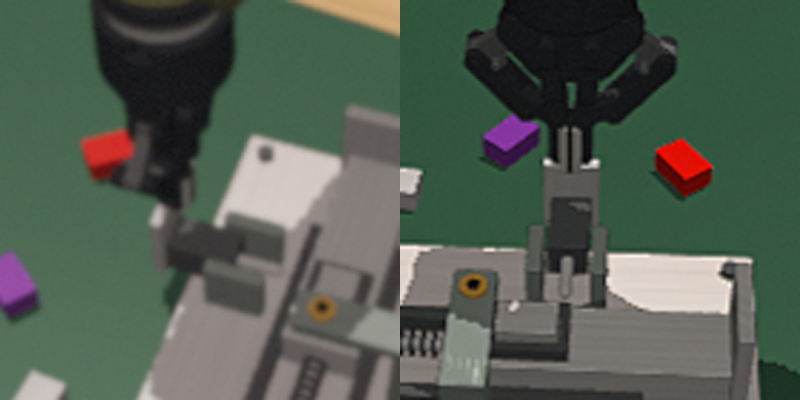

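The fingers are on the outer side of the tab, which hides their tips in the side half. I measure the tab's travel by depth.

```bash
cat >> h.py <<'E'
def meas():
    for n in ("scene","side"):
        p,d=snapshot(n); m=camera_model(n); J=(cloud(d,m)-O)@R*1000
        g=(np.ptp(p.astype(int),axis=2)<40)
        def y(x0,x1,y0,y1,z0,z1,i):
            q=J[(J[...,0]>x0)&(J[...,0]<x1)&(J[...,1]>y0)&(J[...,1]<y1)&(J[...,2]>z0)&(J[...,2]<z1)&(p.max(2)>70)]
            return np.percentile(q[:,i],[5,25,50,75,95]).round(1) if len(q)>8 else None,len(q)
        print(n,"tab y",y(-25,25,-145,-90,70,80,1),"push plate x",y(-130,-30,-35,35,80,90,0))
E
python3 - <<'E'
from h import *
meas(); print(jtcp())
E
```

```text
scene tab y (array([-121.4, -119.7, -117.7, -115.5, -114.1]), 45) push plate x (array([-108.8, -105.9, -102.9, -100.6,  -98.9]), 172)
side tab y (array([-118.7, -115.5, -114.6, -113.1, -112.2]), 56) push plate x (array([-108.3, -106.3, -104.1, -101.7,  -99.9]), 176)
[  -0.  -109.1   50. ]
```

Run:
```python
from h import *
big=[]
for n in ("scene","side"):
    p,d=snapshot(n); m=camera_model(n); J=(cloud(d,m)-O)@R*1000
    s=(abs(J[...,0])<40)&(J[...,1]>-190)&(J[...,1]<-80)&(J[...,2]>70)&(J[...,2]<180)
    for z in range(70,180,10):
        q=J[s&(J[...,2]>=z)&(J[...,2]<z+10)]
        if len(q)>3: print(n,z,len(q),np.percentile(q[:,:2],[3,50,97],axis=0).round(0).tolist())
    t=pix(m,env.sense()["eef_pos"])[0]; print(t); c=t.astype(int); 
    cv2.circle(p,tuple(c),1,(0,0,255),-1)
    big.append(cv2.resize(p[c[1]-45:c[1]+25,c[0]-35:c[0]+35],(400,400),interpolation=2))
cv2.imwrite("pics/pin2.png",np.hstack(big))
```

```text
scene 70 44 [[2.0, -122.0], [12.0, -118.0], [19.0, -115.0]]
scene 80 8 [[-2.0, -112.0], [6.0, -101.0], [10.0, -99.0]]
scene 90 42 [[-5.0, -116.0], [11.0, -103.0], [14.0, -99.0]]
scene 100 37 [[-6.0, -113.0], [7.0, -102.0], [15.0, -99.0]]
scene 110 14 [[-5.0, -103.0], [4.0, -99.0], [12.0, -99.0]]
scene 120 24 [[-17.0, -102.0], [5.0, -98.0], [15.0, -96.0]]
scene 130 77 [[-31.0, -117.0], [14.0, -101.0], [32.0, -96.0]]
scene 140 51 [[-37.0, -113.0], [15.0, -98.0], [35.0, -94.0]]
scene 150 52 [[-13.0, -103.0], [14.0, -94.0], [37.0, -92.0]]
scene 160 52 [[-14.0, -103.0], [15.0, -95.0], [27.0, -93.0]]
scene 170 40 [[-6.0, -105.0], [19.0, -96.0], [39.0, -91.0]]
[296.69193694 189.81106173]
side 70 55 [[-17.0, -119.0], [-6.0, -115.0], [18.0, -112.0]]
side 80 16 [[-5.0, -107.0], [2.0, -99.0], [11.0, -96.0]]
side 90 59 [[-12.0, -104.0], [1.0, -99.0], [13.0, -97.0]]
side 100 68 [[-12.0, -104.0], [2.0, -100.0], [15.0, -97.0]]
side 110 63 [[-11.0, -104.0], [1.0, -99.0], [15.0, -97.0]]
side 120 94 [[-19.0, -116.0], [2.0, -99.0], [25.0, -96.0]]
side 130 225 [[-30.0, -117.0], [-1.0, -98.0], [33.0, -95.0]]
side 140 205 [[-37.0, -120.0], [5.0, -98.0], [38.0, -94.0]]
side 150 181 [[-38.0, -119.0], [4.0, -97.0], [39.0, -91.0]]
side 160 144 [[-39.0, -105.0], [-1.0, -97.0], [27.0, -91.0]]
side 170 176 [[-37.0, -106.0], [0.0, -98.0], [33.0, -90.0]]
[325.64210585 182.57665099]
```

View pics/pin2.png

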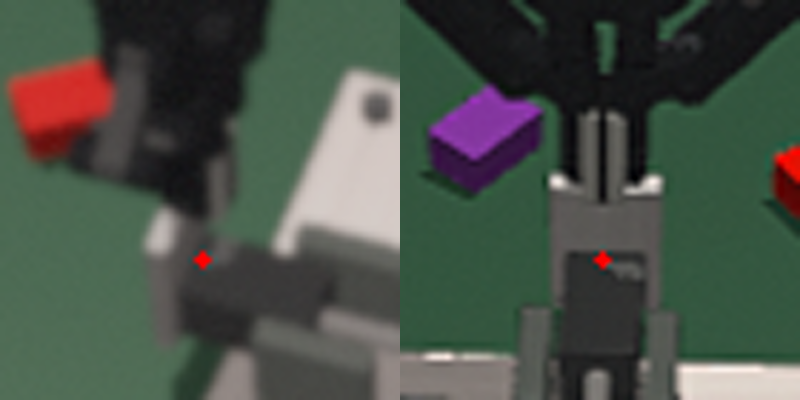

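The fingers stand above the tab and end at z of about 0.08, although the reported TCP is at 0.05. So the real tips sit about 30 mm higher than reported and passed over the tab. I back off and measure the tips against the reported TCP.

Run:
```python
from h import *
env.move_l(W((0,-.109,.08))); env.move_l(W((0,-.185,.08))); env.hold(.3)
print(jtcp(),env.sense()["finger_gap"],camera_model("wrist")["world_to_cam"].round(3).tolist()); big=[]
for n in ("scene","side"):
    p,d=snapshot(n); m=camera_model(n); J=(cloud(d,m)-O)@R*1000
    s=(abs(J[...,0])<60)&(J[...,1]>-260)&(J[...,1]<-130)&(J[...,2]>40)&(J[...,2]<190)
    for z in range(50,170,5):
        q=J[s&(J[...,2]>=z)&(J[...,2]<z+5)]
        if len(q)>3: print(n,z,len(q),np.percentile(q[:,:2],[3,50,97],axis=0).round(0).tolist())
    t=pix(m,env.sense()["eef_pos"])[0]; print(t); c=t.astype(int); 
    cv2.circle(p,tuple(c),1,(0,0,255),-1)
    big.append(cv2.resize(p[c[1]-45:c[1]+25,c[0]-35:c[0]+35],(400,400),interpolation=2))
cv2.imwrite("pics/tip.png",np.hstack(big))
```

```text
[ 1.000e-01 -1.844e+02  8.010e+01] 0.004032530581615548 [[0.994, 0.106, -0.001, -0.607], [0.102, -0.956, 0.275, -0.162], [0.029, -0.274, -0.961, 0.221], [0.0, 0.0, 0.0, 1.0]]
scene 115 10 [[-7.0, -184.0], [7.0, -175.0], [10.0, -174.0]]
scene 120 21 [[-1.0, -189.0], [8.0, -178.0], [13.0, -174.0]]
scene 125 26 [[-4.0, -190.0], [12.0, -179.0], [14.0, -174.0]]
scene 130 28 [[-2.0, -191.0], [11.0, -178.0], [16.0, -174.0]]
scene 135 24 [[-6.0, -184.0], [7.0, -175.0], [14.0, -174.0]]
scene 140 17 [[-4.0, -179.0], [6.0, -175.0], [13.0, -174.0]]
scene 145 13 [[-4.0, -178.0], [7.0, -175.0], [14.0, -174.0]]
scene 150 10 [[-7.0, -178.0], [-2.0, -174.0], [12.0, -173.0]]
scene 155 26 [[-23.0, -177.0], [1.0, -173.0], [18.0, -171.0]]
scene 160 49 [[-28.0, -191.0], [8.0, -174.0], [28.0, -172.0]]
scene 165 68 [[-29.0, -193.0], [15.0, -176.0], [31.0, -172.0]]
[256.87407477 169.26412019]
side 115 13 [[-8.0, -180.0], [3.0, -175.0], [9.0, -174.0]]
side 120 29 [[-10.0, -180.0], [1.0, -176.0], [12.0, -172.0]]
side 125 33 [[-12.0, -180.0], [1.0, -176.0], [14.0, -173.0]]
side 130 33 [[-12.0, -179.0], [1.0, -176.0], [14.0, -172.0]]
side 135 33 [[-12.0, -180.0], [3.0, -177.0], [14.0, -173.0]]
side 140 31 [[-10.0, -179.0], [1.0, -176.0], [12.0, -173.0]]
side 145 30 [[-11.0, -180.0], [2.0, -176.0], [14.0, -172.0]]
side 150 33 [[-12.0, -192.0], [2.0, -175.0], [12.0, -172.0]]
side 155 52 [[-18.0, -186.0], [1.0, -174.0], [26.0, -171.0]]
side 160 83 [[-28.0, -191.0], [4.0, -173.0], [30.0, -170.0]]
side 165 123 [[-31.0, -194.0], [-3.0, -174.0], [33.0, -171.0]]
[327.70575383 143.64882143]
```

View pics/tip.png

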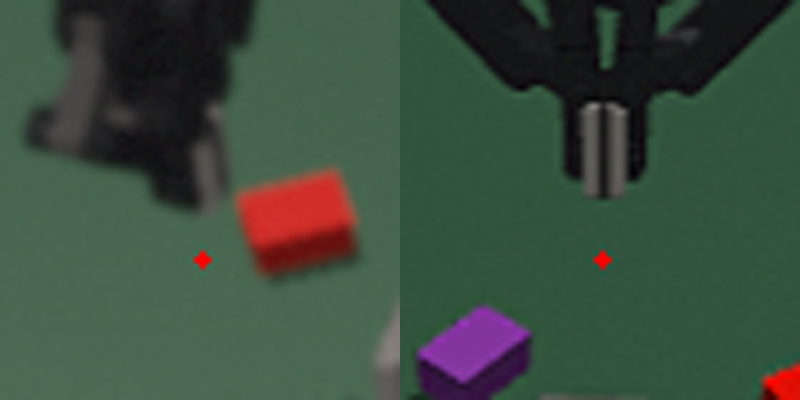

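Both cameras agree. The closed tips end at z of about 0.114 with the TCP reported at 0.080, so the real tip is 34 mm above the reported TCP. Laterally the fingers are centred, with a half-width of 11 mm. I correct for the 34 mm and push again.

```bash
cat >> h.py <<'E'
DZ=.034
def T(x,y,z): return W((x,y,z-DZ))
E
python3 - <<'E'
from h import *
print(env.move_l(T(0,-.165,.080),max_speed=.08,stop_force=15),env.move_l(T(0,-.165,.056),max_speed=.05,stop_force=10),jtcp())
for i in range(2):
    hit=env.move_l(T(0,-.113,.056),max_speed=.025,stop_force=16)
    s=env.sense(); print(hit,jtcp(),(s["wrist_force"]@R).round(2),s["clock"])
    if jtcp()[1]>-121.5: break
meas()
E
```

```text
False False [ 1.00e-01 -1.65e+02  2.20e+01]
True [-1.000e-01 -1.188e+02  2.180e+01] [ 0.41 -2.44  1.95] 11.1083
scene tab y (array([-108.9, -106.4, -103.8, -101.7, -100.4]), 98) push plate x (array([-108.7, -105.7, -102.5, -100.4,  -98.7]), 174)
side tab y (array([-107.6, -103.6, -101.1,  -99.9,  -99. ]), 121) push plate x (array([-108.4, -106.4, -104.3, -101.7,  -99.8]), 173)
```

The pin is in: its tab moved 12.5 mm to y of about -108.5, fully in by two views and by the TCP stop at -118.8. The shuttle is still home. Now the shuttle.

Run:
```python
from h import *
env.move_l(T(0,-.17,.056)); env.move_l(T(0,-.17,.2))
M=best(T(-.175,0,.2),jy); env.reach(T(-.175,0,.2),M); print(env.sense()["joint_positions"].round(1))
print(env.move_l(T(-.175,0,.058),max_speed=.1,stop_force=15),jtcp())
hit=env.move_l(T(-.123,0,.058),max_speed=.05,stop_force=30)
hit=env.move_l(T(-.075,0,.058),max_speed=.05,stop_force=30)
s=env.sense(); print(hit,jtcp(),(s["wrist_force"]@R).round(2),s["clock"])
meas()
```

```text
[  3.8   3.9 107.2  -0.   68.8  87.7]
False [-174.7   -0.    24.4]
True [-1.011e+02  1.000e-01  2.340e+01] [-8.18 -0.06  5.72] 17.7583
scene tab y (array([-107.7, -105.7, -103.3, -101.4, -100.5]), 89) push plate x (array([-90.3, -85.8, -83. , -80.2, -79. ]), 198)
side tab y (array([-106.5, -103.1, -101. ,  -99.7,  -98.6]), 115) push plate x (array([-88.7, -85.9, -84. , -81.4, -79.6]), 163)
```

It stopped on a force change at about 20 mm of travel, probably the tooth meeting the sprung pin nose. The steady force is only 8 N and the pin is still in. I continue slowly with a higher threshold.

Run:
```python
from h import *
hit=env.move_l(T(-.075,0,.058),max_speed=.03,stop_force=45)
s=env.sense(); print(hit,jtcp(),(s["wrist_force"]@R).round(2),s["clock"])
meas()
```

```text
False [-76.4   0.2  23.4] [-9.54  1.12  1.03] 18.875
scene tab y (array([-107.7, -105.5, -103.4, -101.6, -100.3]), 90) push plate x (array([-65.3, -61.8, -58.3, -55.6, -54.1]), 200)
side tab y (array([-105.8, -102.7, -100.6,  -99.7,  -98.4]), 116) push plate x (array([-63.4, -60.2, -58.4, -55.5, -53.9]), 163)
```

The shuttle is at about 45 mm, past the middle. I let it go, back off and check.

Run:
```python
from h import *
env.move_l(T(-.16,0,.058),max_speed=.15); env.hold(.6); meas()
env.move_l(T(-.18,0,.2)); env.hold(.5)
env.reach(T(-.2,0,.28),env.sense()["orientation"]); env.hold(.3); meas()
big=[]
for n in ("scene","side"):
    p,d=snapshot(n); m=camera_model(n); J=(cloud(d,m)-O)@R*1000
    c=pix(m,W((.02,0,.05)))[0].astype(int)
    big.append(cv2.resize(p[c[1]-90:c[1]+90,c[0]-90:c[0]+90],(400,400),interpolation=2))
cv2.imwrite("pics/end.png",np.hstack(big)); print(env.sense()["clock"])
```

```text
scene tab y (array([-107.7, -105.7, -103.4, -101.2, -100.2]), 91) push plate x (array([-79.1, -76.5, -73.1, -71. , -69.7]), 185)
side tab y (array([-106. , -103. , -101.1,  -99.7,  -98.5]), 115) push plate x (array([-79.4, -76.7, -74.7, -72.9, -70. ]), 177)
scene tab y (array([-107.5, -106.1, -103.4, -101.3, -100.5]), 88) push plate x (array([-79. , -76.8, -73.3, -71. , -69.7]), 182)
side tab y (array([-106.6, -103.4, -100.9, -100.1,  -98.5]), 102) push plate x (array([-79.4, -76.8, -74.7, -72.9, -70.7]), 172)
22.925
```

View pics/end.png

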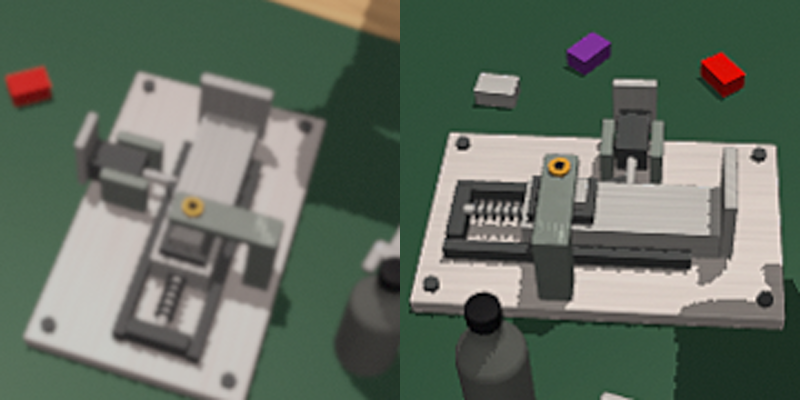

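The shuttle rests about 29.5 mm from home, the pin is in, and the blank sits in its nest under the bush. The robot is clear of everything and the bystanders look undisturbed.

```bash
python3 -c "
from workcell import env
env.hand_in(); print(env.sense()['clock'])"
```

```text
the job is handed in; nothing more can be done
the job is handed in; nothing more can be done
```

The jig is set and the job is handed in, at about 23 s on the robot's clock. The stop pin is fully in, and the shuttle was pushed to about 45 mm, let go, and caught on the pin.

**Last checks, from depth in two views:**
- **Shuttle:** it rests about 29.5 mm from home (target 27 to 33 mm) and did not move between two looks.
- **Stop pin:** the tab's outer face is at about jig y = -107, which is fully in.
- **Blank:** it appears in its nest under the bush. I judged this by eye; I did not measure its distance from the bush or its height.
- **Bystanders:** the oil bottle and the spare blank look undisturbed. The wrench was mostly outside the last crop. I did not re-measure any of the three.
- **Robot:** it ended about 0.28 m above the bench, clear of everything.

**What went wrong on the way:**
- **Reported tool position was off:** the first pin push passed over the tab without touching it. Both cameras showed the closed fingertips about 34 mm above the reported TCP. I corrected for that, and the second push worked.
- **Shuttle push stopped early:** it tripped my 30 N stop at about 20 mm of travel, probably where the tooth meets the pin's nose. I did not confirm the cause. A slower push with a 45 N stop went through.

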